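# Reset the spindle sander's fence with its sunken knob, taking up the slack

## Robot

A 7-joint arm with a two-finger parallel gripper is mounted at the origin on the work surface; the furniture and walls round the work are solid. World frame = base frame: x ahead of the robot, y to its left, z up, the work surface at z = 0. Lengths are in m, angles in rad, forces in N, time in s.
With the tool pointing down it reaches from about 0.425 to 0.875 m from the base axis. Payload 4.7 kg.
Tool frame: the origin (TCP) lies at the very end of the fingers, on their centre line; the grasp point (between the pads) lies 19 mm behind it; z points along the fingers, y is the line along which they close (so a half turn about z gives the same grasp; the last joint's range is limited). The gripper opens to 87 mm and grips with 3 to 60 N. Pads are 19 mm wide; open, the fingers measure 117 mm over their backs; the gripper's body (75 mm by 190 mm) begins 51 mm behind the grasp point.
Start: joints at [1.162, 0.321, -0.07, 1.45, 0.023, 1.371, -0.057], TCP at [0.267, -0.593, 0.223] pointing down, gripper open.
Joint ranges: [-2.86, 2.86], [-0.3, 2.09], [-1.38, 1.24], [0.06, 2.45], [-1.56, 4.7], [0.09, 2.05], [-2.69, 2.69]. Speed limits (rad/s): [2.57, 2.57, 3.14, 3.14, 3.14, 3.14, 3.14].

## Interface

Orientations are given as [roll, pitch, yaw] about the fixed x, y, z axes, in that order (R = Rz(yaw) Ry(pitch) Rx(roll)).
In Python, from workcell import monitor, grab_frame, get_calibration, finish_job gives the robot as it stands.
- The arm moves only by the shell command python3 -m jog 'ROWS' [OPENING] [FORCE]. ROWS is JSON, a list that holds one entry, the list of rows, each a list of 6 numbers: the shift along the tool's x, y, z normalised to -1 to 1, where 1 is 50 mm, then the turn, a rotation vector about the tool's x, y, z normalised to -1 to 1, where 1 is 8 degrees. A call has 1 to 8 rows; each row shifts and turns the commanded pose from where the row before left it, along the tool's axes as they then stand; what a row does not reach is not made up. A row lasts 1/8 s, in which the tool goes at most 62.5 mm and 10.7 degrees, less where a joint would pass 70% of its speed; a pose out of reach is approached as far as the arm can. A call with a number of a shift or a turn outside -1 to 1 is refused whole. A call with a gripper value outside its range is refused whole. OPENING is the opening, from -1 (shut) to 1 (fully open), set as the call begins (- or left out, the last holds). The fingers move at their own pace and stop on an object; FORCE is the grip in N (left out, the last holds). Time passes only in rows, so rows that do not move let the fingers close. It gives the time, the measured TCP pose, the force, the opening and the grip force at its end, in the units of the state.
- monitor.read_state(): the state, without advancing time (a new reading comes with each control period).
- grab_frame(name): name is "scene" or "side" or "wrist"; returns the picture (480x640x3 uint8, blue, green, red); there is no depth.
- get_calibration(name): a dict with "intrinsics" (3x3 intrinsics, pixels), "cam_to_world" (4x4, takes a point from camera to world coordinates); the wrist camera has in their place "tool_from_camera" (4x4, takes a point from camera to tool coordinates, whose origin is the TCP and whose axes are the flange's). Camera axes: x right, y down, z forward; pixel columns grow to the right and rows downward; lengths in m; the calibration is good to about 2 mm. A picture is of the moment at which its call begins: read the wrist's pose just before it. get_calibration takes no time and is no camera call.
- finish_job(): hands the job in; it is judged then, once.
The state is a dict: "t": time; "joint_pos": joint angles; "qvel": joint speeds; "tau": joint torques, N m; "eef_pos": TCP position; "ee_rot": TCP orientation; "contact_force": force on the tool from outside, world axes, zero at the start; "torque": the same for the moment, N m; "finger_gap": finger opening in m; "grip_force": force on a finger pad.
Only numpy, scipy, OpenCV 4.12 (cv2) and the standard library are available. Lean on these libraries where they do the work, as an engineer would, in place of code of your own. Each camera call takes 0.05 s, during which the arm holds its last target. There are 200 camera calls.

## Task

The spindle sander's fence stands too close to the drum: reset it to the red rider on the scale, using only the black knob sunk in the sloping front. Wind the fence back until its pointer is at least 5 mm past the rider on the side away from the drum, then bring it forward, towards the drum, until the pointer lines up with the rider (a millimetre either way will do), so that the last turn takes up the slack of the worn drive and the fence cannot be pushed back; if you overshoot, wind back and come up again. Let go of the knob, and do not push the fence or the rider or shift the things lying around.

Things in the scene. Friction and masses are not known exactly. Their poses are not given: they have to be found in the camera images.
- sander: Green benchtop spindle sander, 205 mm deep, 236 mm wide, fixed to the bench; origin: centre of its underside, at bench level. x points away from the operator, y to the operator's left, z up. Table top 120 mm above the bench. Its front is an apron sloping 35 degrees, with a round well in it.
- well_mouth (a point): Centre of the mouth of the round well in the apron, at (-75, 0, 76.5) mm in the sander's frame. The well is 86 mm in inner diameter, 38 mm deep and square to the apron: its axis, outwards, leans 35 degrees from vertical towards the operator (x = -sin 35, z = cos 35 in the sander's frame). The point's axes are the sander's.
- knob_grip (a point): Point on the axis of the black knob, in the well, 12 mm below its mouth. Bar grip 58 mm long, 18 wide, 30 high, top 2 mm below the mouth, on a round foot whose top is 31 mm below it. Axes: x along the bar, y across it (pinch so), z along the well's axis, outwards. 34 mm are free between the bar's sides and the wall: fingers go in only in line with the axis and opened to about 30 to 50 mm.
- knob (a joint): Where the knob stands in the drive's slack, rad: 0 = bearing on the side that draws the fence back, 0.24 = bearing on the side that drives it to the drum. Clockwise, looking into the well (negative about knob_grip's z), drives the fence to the drum. On reversing, the knob turns through the slack with the fence still (0.02 N m), then drives it (0.17 N m). Up to 2.5 rad are needed: regrasp.
- fence: Fence of aluminium angle with a plywood face, 84 mm long, 51 mm high, sliding on the table along the sander's y, towards the drum along -y. Driven by the knob through a rack, 15 mm per radian, once the slack is taken up; 47 mm of travel; stays where it is left. Origin: on the table top (see pointer for its position).
- pointer (a point): Tip of the blue pointer on the fence's front end, over the white scale (5 mm ticks) along the table's front edge, 123 mm above the bench. Moves with the fence along the sander's y.
- rider_mark (a point): Tip of the small red rider (9 mm wide) on the scale's rail: the mark to set to. The pointer lines up with it when both have the same y in the sander's frame. At the start the pointer is 6 to 28 mm on the drum side (-y) of it.
- drum (a point): Top centre of the brown sanding drum, 40 mm in diameter, 70 mm high, standing on the table at (44, -55) mm in the sander's frame.
- ply_panel_1: Small many-sided plywood panel, 62 x 59 x 9 mm, loose on the bench in front of the sander; bystander. Origin: centre of its underside.
- jar_black: Amber jar with black lid, 72 mm in diameter, 102 mm high, loose on the bench behind the sander; bystander. Origin: centre of its underside.
- sanding_block: Cork sanding block, 61 x 100 x 31 mm, loose on the bench behind the sander, left of the jar; bystander. Origin: centre of its underside.

How it is judged:
On the way:
1. the pointer is drawn back past the rider, more than 4 mm on the side away from the drum (y of pointer in the frame of rider_mark above 0.004 m), for 0.2 s.
At the end, for the whole second after the job is handed in: The pointer is within 1.6 mm of the rider along the scale, the knob stands at the forward end of the drive's slack (above 0.16 rad), and the fence is at rest (y of pointer in the frame of rider_mark between -0.0016 and 0.0016 m and value of joint knob above 0.16 rad and linear speed of fence below 0.005 m/s); the robot touches nothing.
It fails at once if the fence is pushed directly (more than 2 N on it) (contact force between fence and anything else above 2 N).
It fails at once if the rider is shifted more than 2 mm (distance of rider_mark from where it was at the start of the episode above 0.002 m).
It fails at once if a bystander is moved more than 15 mm (distance of any of ply_panel_1, jar_black, sanding_block from where it was at the start of the episode above 0.015 m).
It also fails if it takes over 51 s, if anything falls off the work surface, if the arm or the gripper's body presses on something with over 40 N, if the wrist force passes 120 N, or if a joint passes its speed limit or range.

## Working session

There is one attempt and no reset: what is moved stays moved. The work goes in short steps, Python scripts to look and compute and a shell command to move; the robot and the scene stay as the last step left them, time stands still between calls to the robot, and variables do not carry over. Pictures are saved under pics/ and viewed, at most 10 in all, crops included, and the job is handed in when it is done.

```bash
ls; mkdir -p pics; python3 - <<'E'
from workcell import monitor, grab_frame, get_calibration
import cv2, numpy as np
np.set_printoptions(precision=4,suppress=True)
s=monitor.read_state();print(s['t'],s['eef_pos'],s['ee_rot'],s['finger_gap'])
for n in ("scene","side"):
    cv2.imwrite(f"pics/{n}0.png",grab_frame(n)); c=get_calibration(n); print(n,c['intrinsics'],c['cam_to_world'])
print(get_calibration("wrist"))
E
```

```text
pics
0.0 [ 0.2665 -0.5923  0.2215] [-3.1397  0.0001  0.4228] 0.08721761860046312
scene [[588.9732   0.     319.4591]
 [  0.     588.9732 224.2533]
 [  0.       0.       1.    ]] [[ 0.7444  0.3766 -0.5514  0.9792]
 [ 0.6675 -0.443   0.5986 -0.6732]
 [-0.0189 -0.8136 -0.5811  0.6424]
 [ 0.      0.      0.      1.    ]]
side [[584.3465   0.     322.5359]
 [  0.     584.3465 237.7788]
 [  0.       0.       1.    ]] [[-0.9717 -0.0953  0.216   0.2607]
 [-0.2358  0.4311 -0.871   0.8153]
 [-0.0101 -0.8973 -0.4414  0.5978]
 [ 0.      0.      0.      1.    ]]
{'intrinsics': array([[432.6283,   0.    , 324.7654],
       [  0.    , 432.6283, 233.2556],
       [  0.    ,   0.    ,   1.    ]]), 'tool_from_camera': array([[ 0.0005, -0.9598, -0.2806,  0.0768],
       [ 1.    ,  0.0006, -0.0005, -0.0001],
       [ 0.0007, -0.2806,  0.9598, -0.1621],
       [ 0.    ,  0.    ,  0.    ,  1.    ]])}
```

View pics/scene0.png

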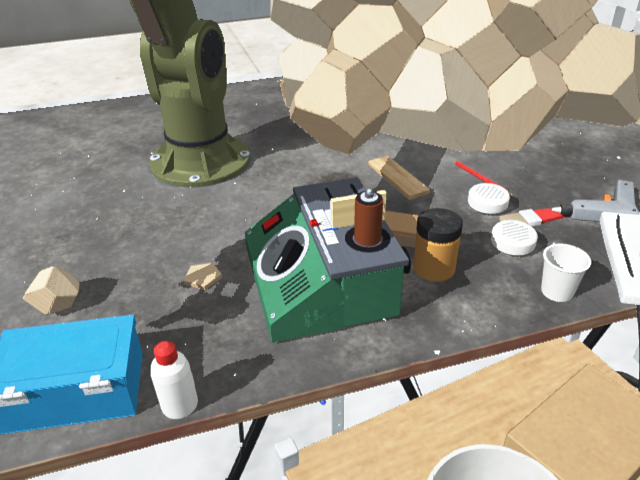

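View pics/side0.png

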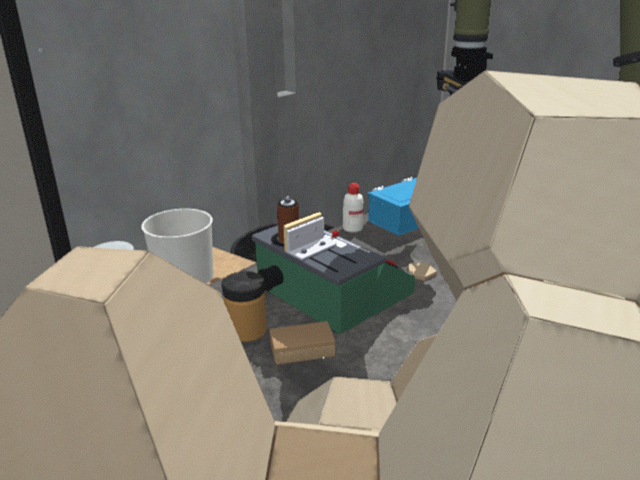

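The scene view shows the sander: well ring about (284,254), table corners about (294,190), (360,180), (407,260), (333,273), drum top about (370,196). In the side view the fence is about (305,232) and the red rider (335,233).

```bash
cat > h.py <<'E'
import numpy as np, cv2
from workcell import monitor, grab_frame, get_calibration
from scipy.spatial.transform import Rotation as R
np.set_printoptions(precision=4,suppress=True)
def cam(name,s=None):
    c=get_calibration(name)
    if name!="wrist": return c['intrinsics'],c['cam_to_world']
    T=np.eye(4);T[:3,:3]=R.from_euler('xyz',s['ee_rot']).as_matrix();T[:3,3]=s['eef_pos']
    return c['intrinsics'],T@c['tool_from_camera']
def ray(K,T,uv):
    d=T[:3,:3]@np.linalg.solve(K,[uv[0],uv[1],1]);return T[:3,3],d/np.linalg.norm(d)
def onz(K,T,uv,z):
    o,d=ray(K,T,uv);return o+d*(z-o[2])/d[2]
def proj(K,T,p):
    q=np.linalg.inv(T)@np.append(p,1);q=K@q[:3];return q[:2]/q[2]
E
python3 - <<'E'
from h import *
K,T=cam("scene")
for n,uv,z in [("FL",(294,190),.12),("BL",(360,180),.12),("BR",(407,260),.12),("FR",(333,273),.12),("well",(284,254),.0765),("drum",(370,197),.19),("bFR",(270,338),0),("bBR",(402,313),0)]:
    print(n,onz(K,T,uv,z))
im=cv2.imread("pics/scene0.png")
cv2.imwrite("pics/c1.png",cv2.resize(im[165:345,230:430],None,fx=3.3,fy=3.3,interpolation=cv2.INTER_CUBIC))
E
```

```text
FL [ 0.3857 -0.0896  0.12  ]
BL [0.4495 0.006  0.12  ]
BR [ 0.6344 -0.1198  0.12  ]
FR [ 0.5741 -0.2085  0.12  ]
well [ 0.4532 -0.1848  0.0765]
drum [ 0.5601 -0.1119  0.19  ]
bFR [ 0.5072 -0.2747  0.    ]
bBR [ 0.6242 -0.1045  0.    ]
```

View pics/c1.png

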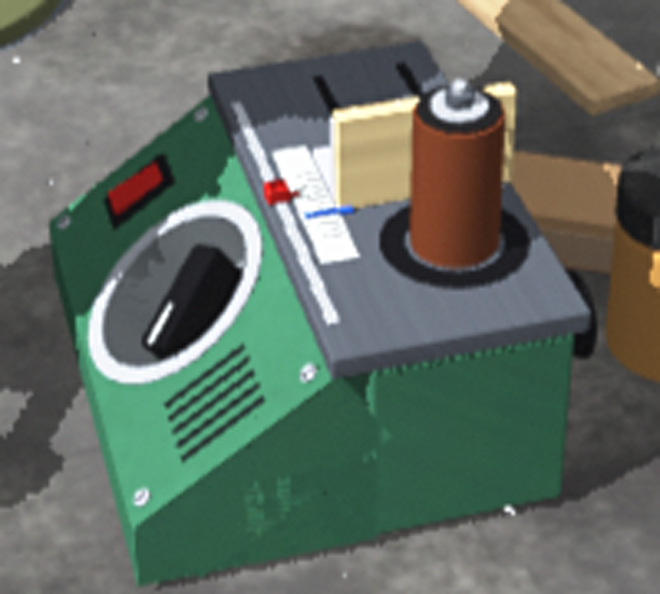

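The crop shows the bar in the well running from about (163,340) (white stripe end) to (222,258), and the pointer (blue) drum-side of the red rider.

```bash
cat >> h.py <<'E'
def frames(o,yaw):
    Rs=R.from_euler('z',yaw).as_matrix(); a=np.radians(35)
    n=Rs@[-np.sin(a),0,np.cos(a)]; u=Rs@[np.cos(a),0,np.sin(a)]; l=Rs@[0,1,0]
    mouth=np.array(o)+Rs@[-.075,0,.0765]
    return Rs,mouth,n,u,l   # u upslope, l left
def onplane(K,T,uv,p,n):
    o,d=ray(K,T,uv);return o+d*((p-o)@n)/(d@n)
def plan(s,pos,Rt,div=1):
    """tool-frame shift and rotvec from current state"""
    Rc=R.from_euler('xyz',s['ee_rot']).as_matrix()
    print("shift/50mm",Rc.T@(pos-s['eef_pos'])/.05,"rot/8deg",np.degrees(R.from_matrix(Rc.T@Rt).as_rotvec())/8)
def tool(phi,n,u,l):
    """tool z=-n; tool y at angle phi from u towards l (ccw seen from outside: u x l = n)"""
    y=np.cos(phi)*u+np.sin(phi)*l; z=-n; return np.c_[np.cross(y,z),y,z]
E
python3 - <<'E'
from h import *
K,T=cam("scene"); yaw=np.radians(58)
Rs,m,n,u,l=frames((.493,-.121,0),yaw)
pm=lambda c:(c[0]/3.3+230,c[1]/3.3+165)
p=[onplane(K,T,pm(c),m-.002*n,n)-m for c in [(163,340),(222,258)]]
print([(q@u,q@l) for q in p]); d=p[1]-p[0]; print("len",np.linalg.norm(d),"bar angle from u",np.degrees(np.arctan2(d@l,d@u)), "ccw?",np.cross(u,l)@n)
for c in [(300,192),(312,214)]: print(Rs.T@(onz(K,T,pm(c),.123)-[.493,-.121,0]))
s=monitor.read_state()
for phi in range(0,360,30):
  Rt=tool(np.radians(phi),n,u,l); print(phi,Rt[:,0],end=' '); plan(s,m+.10*n,Rt)
E
```

```text
[(np.float64(-0.016386740967325578), np.float64(-0.017864896562638254)), (np.float64(0.0259926335785789), np.float64(0.0034327100020729072))]
len 0.04742994236015141 bar angle from u 26.68165543659579 ccw? 0.9999999999999996
[-0.0153 -0.0014  0.123 ]
[-0.0149 -0.0196  0.123 ]
0 [-0.848   0.5299  0.    ] shift/50mm [ 5.8001 -5.2635  1.2711] rot/8deg [ -2.518    4.6861 -14.9047]
30 [-0.9515  0.1116 -0.2868] shift/50mm [ 5.8001 -5.2635  1.2711] rot/8deg [ -4.0841   4.3415 -18.4391]
60 [-0.8    -0.3367 -0.4967] shift/50mm [ 5.8001 -5.2635  1.2711] rot/8deg [ 5.633  -3.4858 21.0284]
90 [-0.4341 -0.6947 -0.5736] shift/50mm [ 5.8001 -5.2635  1.2711] rot/8deg [ 5.5298 -1.6643 17.5499]
120 [ 0.0481 -0.8666 -0.4967] shift/50mm [ 5.8001 -5.2635  1.2711] rot/8deg [ 5.19   -0.1585 14.0013]
150 [ 0.5174 -0.8063 -0.2868] shift/50mm [ 5.8001 -5.2635  1.2711] rot/8deg [ 4.6699  1.0997 10.412 ]
180 [ 0.848  -0.5299 -0.    ] shift/50mm [ 5.8001 -5.2635  1.2711] rot/8deg [4.0032 2.151  6.7988]
210 [ 0.9515 -0.1116  0.2868] shift/50mm [ 5.8001 -5.2635  1.2711] rot/8deg [3.2095 3.0192 3.1722]
240 [0.8    0.3367 0.4967] shift/50mm [ 5.8001 -5.2635  1.2711] rot/8deg [ 2.2995  3.7159 -0.46  ]
270 [0.4341 0.6947 0.5736] shift/50mm [ 5.8001 -5.2635  1.2711] rot/8deg [ 1.2771  4.2434 -4.0915]
300 [-0.0481  0.8666  0.4967] shift/50mm [ 5.8001 -5.2635  1.2711] rot/8deg [ 0.1404  4.5948 -7.7155]
330 [-0.5174  0.8063  0.2868] shift/50mm [ 5.8001 -5.2635  1.2711] rot/8deg [ -1.1192   4.7528 -11.3239]
```

```bash
python3 -m jog '[[[0.72,-0.66,-0.1,0,0,0],[0.72,-0.66,-0.1,0,0,0],[0.72,-0.66,-0.1,0,0,0],[0.72,-0.66,-0.1,0,0,0],[0.72,-0.66,-0.1,0,0,0],[0.72,-0.66,-0.1,0,0,0],[0.72,-0.66,-0.1,0,0,0],[0.72,-0.66,-0.1,0,0,0]]]' && python3 -m jog '[[[0,0,0,0.33,-0.02,0.9],[0,0,0,0.33,-0.02,0.9],[0,0,0,0.33,-0.02,0.9],[0,0,0,0.33,-0.02,0.9],[0,0,0,0.33,-0.02,0.9],[0,0,0,0.33,-0.02,0.9],[0,0,0,0.33,-0.02,0.9],[0,0,0,0.33,-0.02,0.9]]]' && python3 -m jog '[[[0,0,0,0.33,-0.02,0.9],[0,0,0,0.33,-0.02,0.9],[0,0,0,0.33,-0.02,0.9],[0,0,0,0.33,-0.02,0.9],[0,0,0,0.33,-0.02,0.9],[0,0,0,0.33,-0.02,0.9],[0,0,0,0.33,-0.02,0.9],[0,0,0,0.33,-0.02,0.9]]]'
python3 - <<'E'
from h import *
Rs,m,n,u,l=frames((.493,-.121,0),np.radians(58))
s=monitor.read_state();print(s['t'],s['eef_pos'],s['joint_pos'])
plan(s,m+.10*n,tool(np.radians(117),n,u,l))
E
```

```text
t: 1.1
eef_pos: [0.4212, -0.2322, 0.2624]
ee_rot: [-3.142, 0.0, 0.423]
contact_force: [0.7, -0.2, 0.5]
finger_gap: 0.0874
grip_force: 0.0
t: 2.1
eef_pos: [0.4208, -0.2338, 0.2621]
ee_rot: [-2.839, 0.19, -0.569]
contact_force: [-0.4, -0.5, -0.1]
finger_gap: 0.087
grip_force: 0.0
t: 3.1
eef_pos: [0.4207, -0.2339, 0.262]
ee_rot: [-2.836, 0.543, -1.584]
contact_force: [0.2, 0.9, -0.5]
finger_gap: 0.0868
grip_force: 0.0
3.1 [ 0.4207 -0.2339  0.262 ] [ 1.0067  0.0588 -0.1303  1.8157 -0.5757  1.4964 -2.2534]
shift/50mm [1.0591 0.495  1.7114] rot/8deg [-0.0274  0.025  -0.0826]
```

```bash
python3 -m jog '[[[0.27,0.12,0.43,0,0,0],[0.27,0.12,0.43,0,0,0],[0.27,0.12,0.43,0,0,0],[0.27,0.12,0.43,0,0,-0.1],[0,0,0,0,0,0]]]' 0.0 30
python3 - <<'E'
from h import *
s=monitor.read_state(); im=grab_frame("wrist"); cv2.imwrite("pics/w1.png",im)
import pickle; pickle.dump(s,open("w1.pkl","wb")); print(s['eef_pos'],s['ee_rot'])
cv2.imwrite("pics/s1.png",grab_frame("scene"))
E
```

```text
t: 3.72
eef_pos: [0.423, -0.2329, 0.1564]
ee_rot: [-2.83, 0.541, -1.565]
contact_force: [-0.2, 0.6, 0.7]
finger_gap: 0.0469
grip_force: 0.0
[ 0.423  -0.2329  0.1564] [-2.83    0.5407 -1.5655]
```

View pics/w1.png

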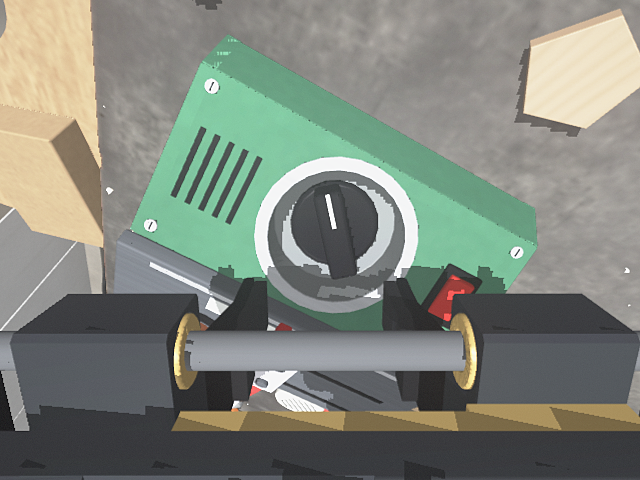

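The wrist view shows the well ring centred near (336,235), the bar from (328,185) to (343,276), and screws at (211,87), (150,226), (517,252).

```bash
python3 - <<'E'
from h import *
import pickle
s=pickle.load(open("w1.pkl","rb")); K,T=cam("wrist",s); im=cv2.imread("pics/w1.png")
Rs,m,n,u,l=frames((.493,-.121,0),np.radians(58))
w=(im.min(2)>165).astype(np.uint8); w[:150]=0; w[320:]=0; w[:,:250]=0; w[:,425:]=0
c=max(cv2.findContours(w,cv2.RETR_EXTERNAL,cv2.CHAIN_APPROX_NONE)[0],key=cv2.contourArea)
P=np.array([onplane(K,T,q[0],m,n) for q in c]); q=np.c_[(P-m)@u,(P-m)@l].astype(np.float32)*1000
print("ring outer (u,l mm)",cv2.fitEllipse(q))
sc=[onplane(K,T,p,m,n)-m for p in [(211,87),(150,226),(517,252)]]
print([(a@u*1000,a@l*1000) for a in sc]); d=sc[2]-sc[0];print("yaw err deg (in plane)",np.degrees(np.arctan2(-(d@u),d@l)), "up",np.degrees(np.arctan2((sc[1]-sc[0])@l,(sc[1]-sc[0])@u)))
# rectified view of plane 2 mm below mouth: 5 px/mm, u up, l left, +-55mm
g=[(55,55),(55,-55),(-55,-55),(-55,55)]
src=np.float32([proj(K,T,m-.002*n+(a*u+b*l)/1000) for a,b in g])
H=cv2.getPerspectiveTransform(src,np.float32([(0,0),(550,0),(550,550),(0,550)]))
v=cv2.warpPerspective(im,H,(550,550)); cv2.imwrite("pics/r1.png",np.clip(v.astype(int)*2,0,255).astype(np.uint8))
E
```

```text
ring outer (u,l mm) ((-2.114879608154297, 7.334316730499268), (94.21237182617188, 96.95824432373047), 41.77943420410156)
[(np.float64(-48.758678903090406), np.float64(-97.14293535262534)), (np.float64(44.50759917289118), np.float64(-98.79947690471704)), (np.float64(-46.049278408115974), np.float64(114.4823543112574))]
yaw err deg (in plane) -0.7335074777478267 up -1.0175474213551707
```

View pics/r1.png

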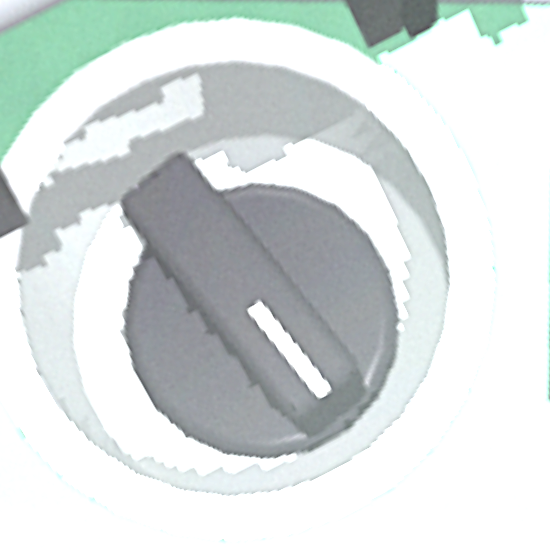

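```bash
cat >> h.py <<'E'
def sander():
    _,m,n,u,l=frames((.493,-.121,0),np.radians(58)); m2=m-.001*u+.0085*l
    yaw=np.radians(57.2); Rs=R.from_euler('z',yaw).as_matrix()
    return frames(m2-Rs@[-.075,0,.0765],yaw)
def knobplan(depth,phi):
    Rs,m,n,u,l=sander(); s=monitor.read_state(); Rt=tool(np.radians(phi),n,u,l)
    q=R.from_euler('xyz',s['ee_rot']).as_matrix(); e=s['eef_pos']-m
    print("t",s['t'],"now depth",-e@n*1000,"off u,l",e@u*1000,e@l*1000,"phi",np.degrees(np.arctan2(q[:,1]@l,q[:,1]@u)),"tau",s['torque'],"F",s['contact_force'],s['finger_gap'],s['grip_force'],"j7",s['joint_pos'][6])
    plan(s,m-depth*n,Rt)
E
python3 -c "
from h import *
print(sander()[1]); knobplan(-.02,129.7)"
```

```text
[ 0.4456 -0.1808  0.0759]
t 3.825 now depth -100.23732031966316 off u,l 1.2847530739748467 -11.040854751201811 phi 118.06309142706345 tau [-0.4712  0.3354 -0.0147] F [ 0.0999 -0.1388 -0.5767] 0.045031338487504576 0.0 j7 -2.1309273732832654
shift/50mm [-0.07    0.2006  1.6061] rot/8deg [ 0.023   0.0526 -1.4547]
```

```bash
python3 -m jog '[[[-0.02,0.05,0.4,0,0.01,-0.36],[-0.02,0.05,0.4,0.01,0.02,-0.36],[-0.02,0.05,0.4,0.01,0.02,-0.36],[-0.02,0.05,0.4,0,0.01,-0.36],[0,0,0,0,0,0]]]' 0.0 30 >/dev/null
python3 - <<'E'
from h import *
knobplan(.025,129.7)
s=monitor.read_state(); im=grab_frame("wrist"); K,T=cam("wrist",s)
Rs,m,n,u,l=sander(); q=R.from_euler('xyz',s['ee_rot']).as_matrix()
for p in (m-.002*n,m-.002*n+.029*q[:,0],m-.002*n-.029*q[:,0]): 
    uv=proj(K,T,p).astype(int); print(uv); cv2.circle(im,tuple(int(x) for x in uv),3,(0,0,255),-1)
cv2.imwrite("pics/w2.png",im)
E
```

```text
t 4.45 now depth -19.76965812310039 off u,l -0.05037353632136865 0.4114991675919664 phi 129.6166045361821 tau [-0.4142  0.3429  0.0205] F [-0.4057  0.391   0.5844] 0.043342667695185785 0.0 j7 -1.908560687503549
shift/50mm [ 0.0044 -0.0083  0.8954] rot/8deg [ 0.0103 -0.0008 -0.0104]
[323 281]
[323 219]
[323 337]
```

View pics/w2.png

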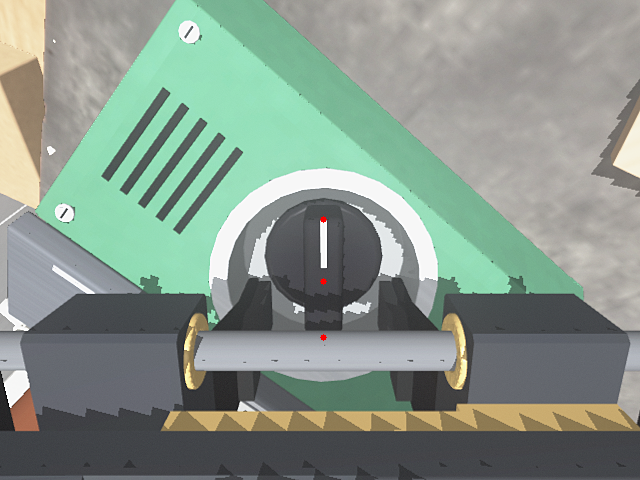

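The view shows the bar vertical at column 323, centred between the fingers, matching the projected points. Descending and gripping.

```bash
python3 -m jog '[[[0,0,0.25,0,0,0],[0,0,0.25,0,0,0],[0,0,0.2,0,0,0],[0,0,0.19,0,0,0],[0,0,0,0,0,0]]]' 0.0 30 && python3 -m jog '[[[0,0,0,0,0,0],[0,0,0,0,0,0],[0,0,0,0,0,0],[0,0,0,0,0,0]]]' -1 30
python3 -c "
from h import *
knobplan(.025,129.7)"
```

```text
t: 5.12
eef_pos: [0.4526, -0.1686, 0.0545]
ee_rot: [-2.724, 0.458, -1.353]
contact_force: [-0.7, 0.3, -0.1]
finger_gap: 0.0434
grip_force: 0.0
t: 5.62
eef_pos: [0.4538, -0.1699, 0.0558]
ee_rot: [-2.721, 0.456, -1.354]
contact_force: [2.8, -0.3, 0.8]
finger_gap: 0.0174
grip_force: 30.0
t 5.625 now depth 24.285000845363868 off u,l -0.42440746350135006 -0.9465612446404349 phi 129.61871363620767 tau [-0.4145 -0.188  -0.3271] F [ 2.8072 -0.29    0.7832] 0.017402305319801168 29.99980281572789 j7 -1.8959434414848306
shift/50mm [-0.0186  0.0092  0.0143] rot/8deg [-0.006  -0.015  -0.0102]
```

```bash
python3 -m jog '[[[0,0,0,0,0,-0.8],[0,0,0,0,0,-0.8],[0,0,0,0,0,-0.8],[0,0,0,0,0,-0.8],[0,0,0,0,0,-0.8],[0,0,0,0,0,-0.8],[0,0,0,0,0,-0.8],[0,0,0,0,0,-0.8]]]'
cat >> h.py <<'E'
def gauge(show=None):
    """rider and pointer tips in the sander frame from the scene camera, z=.123"""
    K,T=cam("scene"); Rs,m,*_=sander(); o=m-Rs@[-.075,0,.0765]
    im=grab_frame("scene"); hsv=cv2.cvtColor(im,cv2.COLOR_BGR2HSV); out={}
    if show: cv2.imwrite(show,cv2.resize(im[190:260,290:390],None,fx=7,fy=7,interpolation=cv2.INTER_CUBIC))
    h,sa,v=[hsv[...,i].astype(int) for i in range(3)]
    ms={"red":((h<6)|(h>174))&(sa>150)&(v>70),"blue":(h>100)&(h<128)&(sa>110)&(v>70)}
    for k,mk in ms.items():
        vu=np.argwhere(mk[180:270,290:400])+[180,290]
        p=np.array([Rs.T@(onz(K,T,(a[1],a[0]),.123)-o) for a in vu])*1000
        if not len(p): print(k,"none"); continue
        p=p[(p[:,0]>-45)&(p[:,0]<30)]
        out[k]=p; print(k,len(p),"mean y",p[:,1].mean(),"x",p[:,0].min(),p[:,0].max(),"y at xmax",p[p[:,0]>p[:,0].max()-2][:,1].mean(),"y at xmin",p[p[:,0]<p[:,0].min()+2][:,1].mean())
    return out
E
python3 -c "
from h import *
knobplan(.025,180); gauge('pics/g1.png')"
```

```text
t: 6.62
eef_pos: [0.4535, -0.1701, 0.0556]
ee_rot: [-2.532, -0.011, -0.559]
contact_force: [2.3, -0.5, -1.3]
finger_gap: 0.0183
grip_force: 30.0
t 6.625 now depth 24.29047909039143 off u,l -0.8148723605793002 -0.7973197819781961 phi -179.01337369138406 tau [-0.4524 -0.0073 -0.4186] F [ 2.3211 -0.5431 -1.2585] 0.01829371506332553 30.000219061039388 j7 -1.0173828875383184
shift/50mm [-0.0157 -0.0166  0.0141] rot/8deg [ 0.0103 -0.013   0.1233]
red 46 mean y -4.865556607038448 x -30.771038941999887 -19.13027848632197 y at xmax -4.8726062182217476 y at xmin -6.278457762090436
blue 23 mean y -15.495177242785422 x -16.153044162422706 4.1204473847372025 y at xmax -16.67583551263605 y at xmin -14.944852257825893
```

View pics/g1.png

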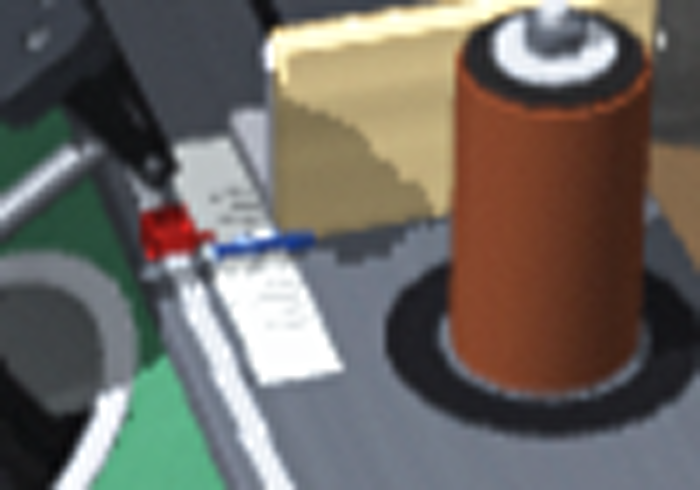

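Pointer tip (≈px 321,225.7) is still slightly drum-side of the rider tip (≈px 320,224). Winding on.

```bash
python3 -m jog '[[[0,0,0,0,0,-0.85],[0,0,0,0,0,-0.85],[0,0,0,0,0,-0.85],[0,0,0,0,0,-0.85],[0,0,0,0,0,-0.85],[0,0,0,0,0,-0.85],[0,0,0,0,0,-0.85],[0,0,0,0,0,-0.85]]]'
python3 -c "
from h import *
knobplan(.025,235); gauge('pics/g2.png')
K,T=cam('scene'); Rs,m,*_=sander(); o=m-Rs@[-.075,0,.0765]
for p in [(320,224),(320.9,225.7)]: print(Rs.T@(onz(K,T,p,.123)-o)*1000)
"
```

```text
t: 7.68
eef_pos: [0.4534, -0.1704, 0.0553]
ee_rot: [-2.765, -0.491, 0.297]
contact_force: [2.7, -0.7, -1.7]
finger_gap: 0.0176
grip_force: 30.0
t 7.675 now depth 24.314140843389712 off u,l -1.1895819972450457 -0.9514065675967197 phi -124.70728150379858 tau [-0.7662 -0.0732 -0.5309] F [ 2.736  -0.6977 -1.6552] 0.01759723414925421 29.999986686743796 j7 -0.09195129185009149
shift/50mm [ 0.0087 -0.0292  0.0136] rot/8deg [0.0218 0.0022 0.0366]
red 46 mean y -4.940012636664474 x -30.771038941999887 -16.985107358732076 y at xmax -7.772481345541583 y at xmin -6.278457762090436
blue 23 mean y -1.1940619597405142 x -16.360993673854804 4.2083888534350615 y at xmax -1.0225700594036522 y at xmin 0.10667008927015995
[-16.2217 -10.7404 123.5736]
[-16.0909 -15.4026 123.5736]
```

View pics/g2.png

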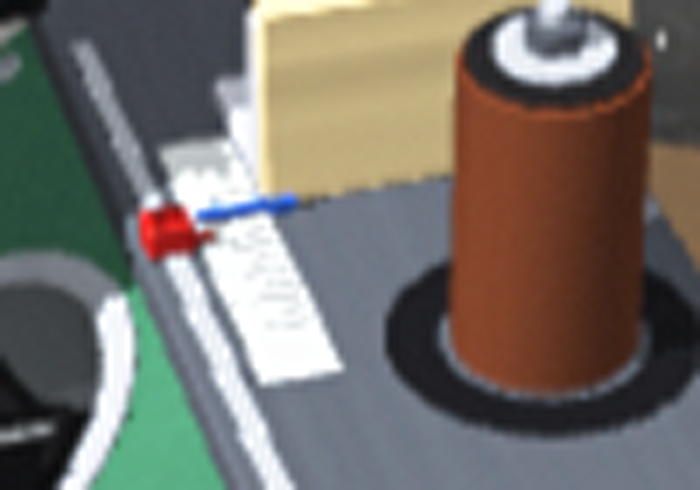

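Pointer tip (≈px 318.5,221) is now about 9–10 mm past the rider tip (≈px 320,224) on the far side. Hold, come forward to a few mm short, release and take a close look.

```bash
python3 -m jog '[[[0,0,0,0,0,0],[0,0,0,0,0,0],[0,0,0,0,0,0.75],[0,0,0,0,0,0.75],[0,0,0,0,0,0.75],[0,0,0,0,0,0.75],[0,0,0,0,0,0.75],[0,0,0,0,0,0.75]]]' >/dev/null
python3 -c "
from h import *
knobplan(.025,199)"
python3 -m jog '[[[0,0,0,0,0,0],[0,0,0,0,0,0],[0,0,0,0,0,0]]]' 0.0 30 >/dev/null
python3 -m jog '[[[0,0,-0.4,0,0,0],[0,0,-0.8,0,0,0],[0,0,-0.8,0,0,0],[0,0,-0.5,0,0,0],[0,0,0,0,0,0],[0,0,0,0,0,0]]]'
python3 - <<'E'
from h import *
import pickle
s=monitor.read_state(); im=grab_frame("wrist"); pickle.dump(s,open("w3.pkl","wb")); cv2.imwrite("pics/w3.png",im)
K,T=cam("wrist",s); Rs,m,*_=sander(); o=m-Rs@[-.075,0,.0765]
uv=proj(K,T,o+Rs@[-.016,-.006,.123]); print(uv); x,y=[int(v) for v in uv]
x0,y0=max(0,x-50),max(0,y-40); print(x0,y0)
cv2.imwrite("pics/w3c.png",cv2.resize(im[y0:y0+80,x0:x0+100],None,fx=7,fy=7,interpolation=cv2.INTER_CUBIC))
gauge()
E
```

```text
t 8.725 now depth 24.27546256460742 off u,l -0.949072752292536 -0.7932462242973516 phi -161.0410214651261 tau [-0.9838 -0.3261 -0.4239] F [ 3.5461 -2.0015 -1.3451] 0.01749489881627482 29.996903291903436 j7 -0.7110472924593857
shift/50mm [-0.0089 -0.0231  0.0144] rot/8deg [ 0.0173 -0.0066 -0.0051]
t: 9.85
eef_pos: [0.4138, -0.2285, 0.1568]
ee_rot: [-2.558, -0.188, -0.293]
contact_force: [0.5, -0.6, -0.4]
finger_gap: 0.0436
grip_force: 0.0
[209.5148 185.1971]
159 145
red 46 mean y -4.940012636664474 x -30.771038941999887 -16.985107358732076 y at xmax -7.772481345541583 y at xmin -6.278457762090436
blue 21 mean y -6.98045599635007 x -14.829920282516955 4.895295838231268 y at xmax -7.741191250923315 y at xmin -5.896007085884228
```

View pics/w3c.png

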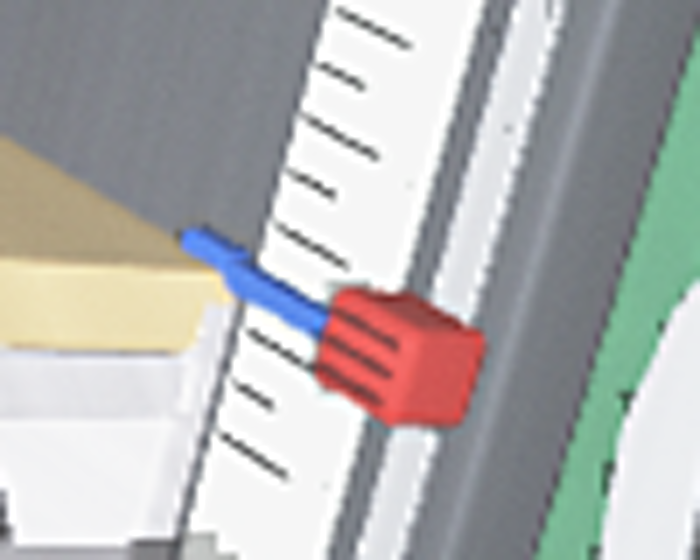

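The close view shows the pointer's line, but the red rider's body hides its tip from this side; I'll view from straight above.

```bash
python3 - <<'E'
from h import *
Rs,m,n,u,l=sander(); o=m-Rs@[-.075,0,.0765]; s=monitor.read_state()
Rt=Rs@np.diag([1,-1,-1]); print(R.from_matrix(Rt).as_euler('xyz'))
plan(s,o+Rs@[-.06,-.006,.25],Rt); print(o+Rs@[-.02,-.006,.215], s['joint_pos'])
E
```

```text
[3.1416 0.     0.9983]
shift/50mm [ 0.8707 -2.0752 -0.6958] rot/8deg [-2.7124 -3.7829 -8.5535]
[ 0.4805 -0.1378  0.2144] [ 1.1413  0.1389 -0.2762  1.9543 -0.5656  1.2995 -0.7192]
```

```bash
python3 -m jog '[[[0.29,-0.69,-0.23,0,0,0],[0.29,-0.69,-0.23,0,0,0],[0.29,-0.69,-0.23,0,0,0],[0,0,0,-0.226,-0.315,-0.713],[0,0,0,-0.226,-0.315,-0.713],[0,0,0,-0.226,-0.315,-0.713],[0,0,0,-0.226,-0.315,-0.713],[0,0,0,-0.226,-0.315,-0.713]]]' >/dev/null
python3 -m jog '[[[0,0,0,-0.226,-0.315,-0.713],[0,0,0,-0.226,-0.315,-0.713],[0,0,0,-0.226,-0.315,-0.713],[0,0,0,-0.226,-0.315,-0.713],[0,0,0,-0.226,-0.315,-0.713],[0,0,0,-0.226,-0.315,-0.713],[0,0,0,-0.226,-0.315,-0.713],[0,0,0,0,0,0]]]'
python3 - <<'E'
from h import *
Rs,m,n,u,l=sander(); o=m-Rs@[-.075,0,.0765]; s=monitor.read_state()
Rt=Rs@np.diag([1,-1,-1]); plan(s,o+Rs@[-.02,-.006,.215],Rt); print(s['t'],s['joint_pos'])
E
```

```text
t: 11.95
eef_pos: [0.459, -0.1708, 0.2494]
ee_rot: [3.141, 0.0, 1.0]
contact_force: [-0.1, -0.5, 1.3]
finger_gap: 0.0433
grip_force: 0.0
shift/50mm [0.7868 0.0029 0.6989] rot/8deg [0.0073 0.0027 0.0099]
11.95 [ 0.8544 -0.0159 -0.5422  1.7791 -0.0077  1.3752 -0.2573]
```

```bash
python3 -m jog '[[[0.4,0,0.35,0,0,0],[0.39,0,0.35,0,0,0],[0,0,0,0,0,0],[0,0,0,0,0,0]]]' >/dev/null
python3 - <<'E'
from h import *
import pickle
s=monitor.read_state(); im=grab_frame("wrist"); pickle.dump(s,open("w4.pkl","wb")); cv2.imwrite("pics/w4.png",im)
K,T=cam("wrist",s); Rs,m,*_=sander(); o=m-Rs@[-.075,0,.0765]
print(s['t'],s['eef_pos'],"cam in sander",Rs.T@(T[:3,3]-o))
uv=proj(K,T,o+Rs@[-.016,-.006,.123]); print(uv); x,y=[int(v) for v in uv]
x0,y0=max(0,x-40),max(0,y-30); print(x0,y0)
cv2.imwrite("pics/w4c.png",cv2.resize(im[y0:y0+60,x0:x0+80],None,fx=10,fy=10,interpolation=cv2.INTER_CUBIC))
E
```

```text
12.45 [ 0.4803 -0.1408  0.2153] cam in sander [ 0.0544 -0.0073  0.378 ]
[322.4407 226.5815]
282 196
```

View pics/w4c.png

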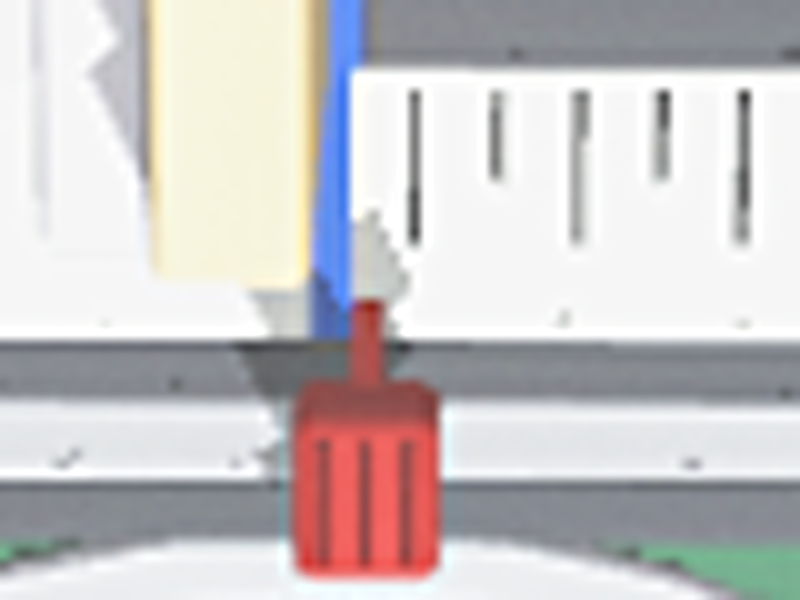

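The view from above shows the rider tip centred at col 367 and the pointer tip at col 331 (crop), ticks 82 px per 5 mm: pointer is 2.2 mm short, i.e. 8.4° more. Returning to the knob by the reverse path.

```bash
python3 -m jog '[[[-0.4,0,-0.35,0,0,0],[-0.39,0,-0.35,0,0,0],[0,0,0,0.226,0.315,0.713],[0,0,0,0.226,0.315,0.713],[0,0,0,0.226,0.315,0.713],[0,0,0,0.226,0.315,0.713],[0,0,0,0.226,0.315,0.713],[0,0,0,0.226,0.315,0.713]]]' >/dev/null
python3 -m jog '[[[0,0,0,0.226,0.315,0.713],[0,0,0,0.226,0.315,0.713],[0,0,0,0.226,0.315,0.713],[0,0,0,0.226,0.315,0.713],[0,0,0,0.226,0.315,0.713],[0,0,0,0.226,0.315,0.713],[0,0,0,0,0,0]]]' >/dev/null
python3 -c "
from h import *
knobplan(-.02,199)"
```

```text
t 14.375 now depth -135.94121794200748 off u,l 109.696632504556 -7.0984765260620195 phi -160.91919430780067 tau [-0.4858  0.3956  0.028 ] F [-0.4368 -0.3594  0.181 ] 0.04361189068389588 0.0 j7 -0.9162785651947886
shift/50mm [-0.8543  2.0199  2.3239] rot/8deg [ 0.0218 -0.0091  0.0101]
```

```bash
python3 -m jog '[[[-0.28,0.67,0.2,0,0,0],[-0.28,0.67,0.3,0,0,0],[-0.29,0.68,0.4,0,0,0],[0,0,0.7,0,0,0],[0,0,0.7,0,0,0],[0,0,0,0,0,0],[0,0,0,0,0,0]]]' 0.0 30 >/dev/null
python3 -c "
from h import *
knobplan(.0245,199)"
```

```text
t 15.25 now depth -21.39011039864033 off u,l 1.8046855837238682 -1.3092692657465637 phi -160.70876438506215 tau [-0.5522  0.384   0.0066] F [-0.4421  0.1771  0.7508] 0.04368844440726908 0.0 j7 -0.7174278701527811
shift/50mm [-0.0376  0.0228  0.9178] rot/8deg [ 0.0204 -0.0077  0.0364]
```

```bash
python3 -m jog '[[[-0.027,0.05,0.2,0.02,0,0.036],[0,0,0.25,0,0,0],[0,0,0.25,0,0,0],[0,0,0.2,0,0,0],[0,0,0,0,0,0]]]' 0.0 30 >/dev/null
python3 -m jog '[[[0,0,0,0,0,0],[0,0,0,0,0,0],[0,0,0,0,0,0],[0,0,0,0,0,0]]]' -1 30
python3 -c "
from h import *
knobplan(.0245,190.6);gauge()"
```

```text
t: 16.38
eef_pos: [0.4527, -0.1696, 0.0549]
ee_rot: [-2.556, -0.187, -0.299]
contact_force: [0.1, -0.6, 0.2]
finger_gap: 0.0176
grip_force: 30.0
t 16.375 now depth 24.813183627749275 off u,l -1.2109811376931763 0.08697220302256864 phi -161.08983153017527 tau [-0.6122  0.3954  0.0434] F [ 0.0809 -0.6423  0.1728] 0.017583108610365644 30.00019404105842 j7 -0.7092282386106739
shift/50mm [ 0.0095 -0.0224 -0.0062] rot/8deg [-0.0047 -0.0013  1.0388]
red 50 mean y -4.660169275860658 x -30.771038941999887 -16.985107358732076 y at xmax -7.551857344065521 y at xmin -6.278457762090436
blue 23 mean y -6.775342775245653 x -16.29100679702382 4.895295838231268 y at xmax -7.741191250923315 y at xmin -5.453637176063551
```

Fence unmoved; turn forward 8.4°.

```bash
python3 -m jog '[[[0,0,0,0,0,0.35],[0,0,0,0,0,0.35],[0,0,0,0,0,0.35],[0,0,0,0,0,0],[0,0,0,0,0,0]]]' >/dev/null
python3 -c "
from h import *
knobplan(.0245,190.6);gauge()"
```

```text
t 17.05 now depth 24.816758734086175 off u,l -1.0398973186765552 0.12829838126750953 phi -169.45170500997304 tau [-0.5006  0.4596  0.0402] F [-0.78    0.3583  2.2186] 0.01767407852721007 30.000399998389184 j7 -0.8517479789574098
shift/50mm [ 0.0063 -0.02   -0.0063] rot/8deg [-0.0078  0.0001 -0.0065]
red 44 mean y -4.486880165053081 x -30.111136002596524 -19.13027848632197 y at xmax -4.960123257467974 y at xmin -4.685185610762935
blue 27 mean y -8.976855796464545 x -15.527466072162559 4.895295838231268 y at xmax -9.58357598297565 y at xmin -8.434255771863587
```

Moved 2.2 mm as wanted. Release, back out, and check numerically from above.

```bash
python3 -m jog '[[[0,0,0,0,0,0],[0,0,0,0,0,0],[0,0,0,0,0,0],[0,0,-0.4,0,0,0],[0,0,-0.8,0,0,0],[0,0,-0.8,0,0,0],[0,0,-0.5,0,0,0],[0,0,0,0,0,0]]]' 0.0 30
python3 - <<'E'
from h import *
Rs,m,n,u,l=sander(); o=m-Rs@[-.075,0,.0765]; s=monitor.read_state()
plan(s,o+Rs@[-.06,-.006,.25],Rs@np.diag([1,-1,-1]))
E
```

```text
t: 18.1
eef_pos: [0.4142, -0.2314, 0.1581]
ee_rot: [-2.539, -0.107, -0.423]
contact_force: [-0.6, -0.2, -0.5]
finger_gap: 0.0435
grip_force: 0.0
shift/50mm [ 0.5143 -2.2114 -0.6408] rot/8deg [-3.01   -3.6547 -9.611 ]
```

```bash
python3 -m jog '[[[0.17,-0.74,-0.21,0,0,0],[0.17,-0.74,-0.21,0,0,0],[0.17,-0.74,-0.21,0,0,0],[0,0,0,-0.231,-0.281,-0.74],[0,0,0,-0.231,-0.281,-0.74],[0,0,0,-0.231,-0.281,-0.74],[0,0,0,-0.231,-0.281,-0.74],[0,0,0,-0.231,-0.281,-0.74]]]' >/dev/null
python3 -m jog '[[[0,0,0,-0.231,-0.281,-0.74],[0,0,0,-0.231,-0.281,-0.74],[0,0,0,-0.231,-0.281,-0.74],[0,0,0,-0.231,-0.281,-0.74],[0,0,0,-0.231,-0.281,-0.74],[0,0,0,-0.231,-0.281,-0.74],[0,0,0,-0.231,-0.281,-0.74],[0,0,0,-0.231,-0.281,-0.74]]]' >/dev/null
python3 -m jog '[[[0.4,0,0.35,0,0,0],[0.39,0,0.35,0,0,0],[0,0,0,0,0,0],[0,0,0,0,0,0]]]'
python3 - <<'E'
from h import *
import pickle
Rs,m,*_=sander(); o=m-Rs@[-.075,0,.0765]
s5=monitor.read_state(); im5=grab_frame("wrist"); cv2.imwrite("pics/w5.png",im5)
for s,im in ((pickle.load(open("w4.pkl","rb")),cv2.imread("pics/w4.png")),(s5,im5)):
    K,T=cam("wrist",s); hsv=cv2.cvtColor(im,cv2.COLOR_BGR2HSV).astype(int); h,sa,v=hsv[...,0],hsv[...,1],hsv[...,2]
    for k,mk in (("red",((h<8)|(h>172))&(sa>120)),("blue",(h>100)&(h<128)&(sa>110))):
        vu=np.argwhere(mk[170:270,270:370])+[170,270]
        P=np.array([Rs.T@(onz(K,T,(b,a),.123)-o)*1000 for a,b in vu])
        for r in np.unique(vu[:,0]):
            q=vu[vu[:,0]==r,1]
            if 214<=r<=242: print(k,r,q.min(),q.max(),round(P[vu[:,0]==r,1].mean(),2))
E
```

```text
t: 20.6
eef_pos: [0.4795, -0.136, 0.2131]
ee_rot: [-3.138, -0.002, 1.002]
contact_force: [-0.3, 0.2, 0.2]
finger_gap: 0.0429
grip_force: 0.0
red 226 318 319 -3.6
red 227 318 319 -3.6
red 228 318 319 -3.59
red 229 318 319 -3.59
red 230 317 319 -3.28
red 231 318 319 -3.58
red 232 318 319 -3.58
red 233 318 319 -3.57
red 234 317 319 -3.26
red 235 313 324 -3.99
red 236 313 324 -3.56
red 237 312 324 -3.25
red 238 312 325 -3.55
red 239 312 325 -3.55
red 240 312 325 -3.54
red 241 312 325 -3.54
red 242 312 325 -3.53
blue 214 314 316 -1.54
blue 215 314 316 -1.53
blue 216 314 316 -1.52
blue 217 314 316 -1.52
blue 218 314 316 -1.51
blue 219 314 316 -1.51
blue 220 314 316 -1.5
blue 221 314 316 -1.5
blue 222 314 316 -1.49
blue 223 314 316 -1.48
blue 224 314 316 -1.48
blue 225 314 316 -1.47
blue 226 314 316 -1.47
blue 227 314 316 -1.46
blue 228 314 316 -1.46
blue 229 314 316 -1.45
red 237 324 325 -3.35
red 238 324 325 -3.35
red 239 324 325 -3.35
red 240 324 325 -3.36
red 241 323 325 -3.05
red 242 319 330 -4.58
blue 214 326 326 -4.19
blue 215 326 326 -4.19
blue 216 326 326 -4.2
blue 217 326 326 -4.2
blue 218 326 326 -4.2
blue 219 326 326 -4.21
blue 220 326 326 -4.21
blue 221 326 326 -4.21
blue 222 326 326 -4.22
blue 223 326 326 -4.22
blue 224 326 326 -4.22
blue 225 326 326 -4.22
blue 226 326 326 -4.23
blue 227 326 326 -4.23
blue 228 326 326 -4.23
blue 229 326 326 -4.24
blue 230 325 326 -3.94
blue 231 325 326 -3.94
blue 232 325 326 -3.94
blue 233 323 326 -3.34
blue 234 324 326 -3.65
blue 235 324 326 -3.65
blue 236 326 326 -4.26
```

Near its tip (rows 233–235) the pointer spans cols 323/324–326 and the rider's tip 324–325: aligned within about 0.3 mm.

```bash
python3 -c "
from workcell import finish_job
print(finish_job())"
```

```text
the job is handed in; nothing more can be done
None
```

I wound the fence about 9 mm back past the rider, then brought it forward onto the rider (within about 0.3 mm by the last wrist view), released the knob and handed the job in after about 21 s; I got no verdict back, and that the slack is taken up is inferred from the last turn being forward, not measured.

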